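# Chock the die carriage, unlatch the badge press and hold its arm up

## Task

Get the badge press open for a die check. First take the orange spring clamp from its rack and clip it upright astride the yellow stretch of the guide rail, well down on the rail and let go, so that the die carriage cannot run out; then pull the red latch knob sideways against its spring, away from the arm, and lift the coupler off the ball. Finish while holding the press arm up with its nose about 10 cm higher than before: do not let go, and leave the carriage, the badges and the other things on the table where they are.

Things in the scene. Friction and masses are not known exactly. Their poses are not given: they have to be found in the camera images.
- press: Badge press, fixed, grey base plate 350 x 290 x 12 mm. Origin on the table under the ball; own x runs from the ball along the arm to the hinge, own y left, z up. Thin steel guide rail on the plate along own y (own x 110 mm, own y -180 to +100 mm), 6 mm thick, top 60 mm above the table. Hinge cheeks at own x 250 mm, 140 mm tall, out to +-43 mm. Base plate spans own x -55 to 295, y -185 to 105 mm.
- rail_mark (a point): Middle of the yellow stretch of the guide rail, on the rail's top edge (60 mm above the table); the yellow stretch is 60 mm long along own y and the rail 6 mm thick along own x. Axes as the press.
- die_carriage (a joint): Where the die carriage stands along the rail, m, grows to the press's left (+y). It is an aluminium block 80 x 90 mm, top 86 mm above the table with die and badge, straddling the rail under the arm; slides with about 1.5 N of friction, +-30 mm.
- carriage_top (a point): Centre of the badge in the die on top of the carriage.
- hinge_pin (a point): Centre of the press arm's hinge pin, 118 mm above the table, 250 mm behind the ball; the pin runs along the press's own y.
- press_arm: Blue hinged arm, 46 mm wide, 22 mm thick, top 130 mm above the table when down, with the latch and its red knob at the nose. Origin on the hinge pin, axes as the press when down; tips up about own y to 0.95 rad at the end stop. Weighs about 0.55 kg with the latch (varies) and falls shut if let go: about 3 N to lift at the nose. Part of it is the dark coupler at the nose.
- nose (a point): Axis of the coupler at the arm's nose (dark, 54 mm round), 250 mm in front of the hinge pin; 118 mm above the table when the arm is down on the ball. The coupler closes over a steel ball (32 mm, centre 104 mm up) with a flat collar beneath. Axes as the arm.
- latch (a joint): Pull of the latch, m: 0 home (its bolt lies under the ball's collar and the arm cannot rise), grows as the knob is pulled sideways along the arm's own +y (away from the arm, to its left), stop at 0.018. The bolt is clear beyond about 0.007. Spring: about 4.4 N at home, 8.4 N at the stop; let go, it springs back.
- latch_knob (a point): Centre of the red ball knob of the latch, 28 mm across, on a 10 mm stem; 66 mm to the left of the coupler's axis and 150 mm above the table at rest. It moves with latch and arm, 250 mm in front of the hinge pin and 32 mm above it. Strong enough to lift the arm by.
- rack: Fixed clip rack, grey foot 75 x 90 x 12 mm with an upright aluminium fin 6 mm thick along own x, 74 mm long along own y, top edge 60 mm above the table, from which the clamp is taken. Origin under its centre.
- clamp: Spring clamp like a big clothes peg, 80 g, 26 mm wide along own y, at first astride the rack's fin, pivot 22 mm above the fin's top. Origin on the pivot; z up, x across the jaws. Orange handles reach 49 mm above the pivot, 46 mm apart outside at the top; squeezed along x with about 13 N they stand parallel, 26 mm apart, and the jaws gape 20 mm. Rubber jaw pads 26 to 38 mm below the pivot.
- clamp_jaw (a joint): Opening of the clamp, rad: 0 when it bites a 6 mm edge, 0.45 fully squeezed (end stop). The clamp frame belongs to the half on the -x side, so it leans by half the opening when squeezed.
- tray: Fixed white tray of badges 100 x 120 x 30 mm, a bystander; it stands on the other side from the rack.
- badge_a: Bystander: single badge lying pin side up, blue rim, 58 mm across, 6 mm thick, on the press's base plate near the front right; origin under its centre
- badge_b: Bystander: like badge_a with a red rim, on the base plate at the rear right
- badge_stack: Bystander: stack of five badges, yellow rims, 58 mm across, 34 mm tall; origin under its centre
- pin_jar: Bystander: glass jar with white lid, 54 mm across, 75 mm tall; origin under its centre
- spare_die: Bystander: turned steel die, 66 mm across, 38 mm tall; origin under its centre
- driver: Bystander: screwdriver lying on the cloth; origin at its underside
- mug: Bystander: blue mug, 80 mm across, 92 mm tall; origin under its centre
Things that resemble listed ones, but are neither listed nor needed, are in the scene too. Leave any blue look-alike of the clamp alone.

How it is judged:
On the way, in this order (a step that is already met when the one before it is completed fails the run):
1. the clamp bites the yellow stretch of the rail, upright and let go, with the arm still down (x of clamp in the frame of rail_mark between -0.006 and 0.006 m and y of clamp in the frame of rail_mark between -0.03 and 0.03 m and z of clamp in the frame of rail_mark between 0.006 and 0.031 m and angle between clamp's own z axis and vertical below 0.2 rad and value of joint clamp_jaw below 0.12 rad and contact force between clamp and press above 1 N and contact force between clamp and the fingers below 0.1 N and height (world z) of nose below 0.128 m), for 0.2 s.
2. the latch is pulled out by at least 8 mm with the arm still down (value of joint latch above 0.008 m and height (world z) of nose below 0.128 m), for 0.05 s.
3. the arm is raised off the ball (height (world z) of nose between 0.185 and 0.31 m), for 0.2 s.
At the end, for the whole second after the job is handed in: The press arm rests still, nose 185 to 310 mm up, held by the fingers at coupler or latch. The released clamp bites the yellow stretch: pivot within 6 mm across and 30 mm along of the mark, 6 to 31 mm above the rail, leaning under 0.2 rad. Carriage within 12 mm of its start (all of step 3 and x of clamp in the frame of rail_mark between -0.006 and 0.006 m and y of clamp in the frame of rail_mark between -0.03 and 0.03 m and z of clamp in the frame of rail_mark between 0.006 and 0.031 m and angle between clamp's own z axis and vertical below 0.2 rad and value of joint clamp_jaw below 0.12 rad and contact force between clamp and press above 1 N and contact force between clamp and the fingers below 0.1 N and angular speed of press_arm below 0.1 rad/s and contact force between the fingers and press_arm above 0.8 N and contact force between clamp and press_arm below 0.3 N and distance of carriage_top from where it was at the start of the episode below 0.012 m); the arm keeps its last pose, push and grip.
It fails at once if a bystander is shoved by more than 30 mm (distance of any of badge_a, badge_b, badge_stack, pin_jar, spare_die, driver, mug from where it was at the start of the episode above 0.03 m).
It also fails if it takes over 58 s, if anything falls off the work surface, if the arm or the gripper's body presses on something with over 40 N, if the wrist force passes 120 N, or if a joint passes its speed limit or range.

## Robot

A 7-joint arm with a two-finger parallel gripper is mounted at the origin on the work surface. World frame = base frame: x ahead of the robot, y to its left, z up, the work surface at z = 0. Lengths are in m, angles in rad, forces in N, time in s.
With the tool pointing down it reaches from about 0.4 to 0.9 m from the base axis. Payload 5.6 kg.
Tool frame: the origin (TCP) lies midway between the tips of the shut fingers; the grasp point (between the pads) lies 19 mm behind it; y points along the fingers, z is the direction in which the jaws open and shut, and the axes are right-handed (so a half turn about y gives the same grasp; the last joint's range is limited). The gripper opens to 92 mm and grips with 3 to 60 N. Pads are 20 mm wide; open, the fingers measure 128 mm over their backs; the gripper's body (75 mm by 189 mm) begins 69 mm behind the grasp point.
Start: joints at [1.303, 0.468, -0.012, 1.603, 0.006, 1.071, -0.056], TCP at [0.145, -0.634, 0.175] pointing down, gripper open.
Joint ranges: [-2.53, 2.53], [-0.31, 2.02], [-1.57, 1.55], [0.28, 2.44], [-1.29, 4.43], [0.15, 1.84], [-2.92, 2.92]. Speed limits (rad/s): [2.57, 2.57, 3.14, 3.14, 3.14, 3.14, 3.14].

## Interface

Orientations are given as a 3x3 rotation matrix whose columns are the frame's x, y, z axes.
In Python, from station import env, effector, solver, viewer, workorder, search_frame, tip_of gives the robot as it stands. Calls block until the motion is done:
- env.reach(position, orientation): joint-space move of the TCP to a pose.
- env.movel(position, frame=None, rate=0.15): straight line of the TCP; frame=None keeps the orientation; rate is the mean speed in m/s.
- env.goto_joints(angles): joint-space move.
- effector.release() and effector.grasp(squeeze=None): open the fingers fully, or close them until they stop; squeeze is the grip in N (None keeps the last).
- env.pause(seconds).
- solver.inverse_kinematics(position, orientation): joint angles nearest the present ones, or None.
- env.sense(): the state.
- viewer.read_camera(name): name is "scene" or "top" or "wrist"; returns (picture, depth): 420x560x3 uint8, red, green, blue; 420x560 float32, m along the optical axis (not along the pixel's ray), 0 where there is no reading.
- viewer.camera_info(name): a dict with "intrinsics" (3x3 intrinsics, pixels), "eye" and "rotation" of the camera in the world; the wrist camera has in their place "T_tool_cam" (4x4, takes a point from camera to tool coordinates, whose origin is the TCP and whose axes are the tool frame's). Camera axes: x right, y up, looking along -z (the intrinsics and any distortion apply to the point x, -y, -z); pixel columns grow to the right and rows downward; lengths in m; the calibration is good to about 2 mm. A picture is of the moment at which its call begins: read the wrist's pose just before it. camera_info takes no time and is no camera call.
A pose or a line that the arm cannot do raises env.PlanningError and nothing moves.
- workorder.finish_job(): hands the job in, once; it reports no verdict.
Trained networks look in the newest picture that a camera, given by its name, has taken for a name from the list of things; names that differ only in an ending like _2 or _b are one class to them, and where a whole thing is asked for, a point or a joint stands for the part that bears it (a point fixed in the world has none). Each returns a list of dicts, best first, with "score" (0 to 1); they miss things now and then, are a little off and sometimes report something else, mostly with a low value. They report only what shows in the picture. A call takes as long as a camera call. They do not tell look-alikes from the thing itself.
- search_frame(camera, name): "at" ([x, y, z] in m, in world coordinates, good to about 4 mm: the middle of the surface that is visible of it).
- tip_of(camera, name): "at" ([x, y, z] in m, in world coordinates, good to about 4 mm: a listed point, or the origin of a listed thing).
The state is a dict: "t": time; "joint_positions": joint angles; "joint_velocities": joint speeds; "tau": joint torques, N m; "ee_pos": TCP position; "tcp_rot": TCP orientation; "wrist_force": force on the tool from outside, world axes, zero at the start; "moment": the same for the moment, N m; "gripper_width": finger opening in m.
Only numpy, scipy, OpenCV 4.12 (cv2) and the standard library are available. Lean on these libraries where they do the work, as an engineer would, in place of code of your own. Each camera call takes 0.05 s, during which the arm holds its last target. There are 200 camera calls.

## Working session

There is one attempt and no reset: what is moved stays moved. The work goes in short steps, each a Python script; the robot and the scene stay as the last script left them, time stands still between calls to the robot, and variables do not carry over. Pictures are saved under pics/ and viewed, about 8 in all and at most 12, crops included, and the job is handed in when it is done.

```bash
ls; mkdir -p pics; cat > h.py <<'E'
import numpy as np, cv2
from station import env, effector, solver, viewer, workorder, search_frame, tip_of
def save(cam,name,crop=None,scale=1):
    p,d=viewer.read_camera(cam)
    q=p if crop is None else p[crop[1]:crop[3],crop[0]:crop[2]]
    cv2.imwrite(f'pics/{name}.png',cv2.resize(q[:,:,::-1],None,fx=scale,fy=scale)); return p,d
def cloud(cam,d):
    i=viewer.camera_info(cam);K=np.array(i['intrinsics'])
    v,u=np.mgrid[:d.shape[0],:d.shape[1]]
    c=np.stack([(u-K[0,2])/K[0,0]*d,-(v-K[1,2])/K[1,1]*d,-d],-1)
    if 'eye' in i: return c@np.array(i['rotation']).T+np.array(i['eye'])
    s=env.sense();T=np.array(i['T_tool_cam'])
    c=c@T[:3,:3].T+T[:3,3]
    return c@np.array(s['tcp_rot']).T+np.array(s['ee_pos'])
E
python3 - <<'E'
from h import *
np.set_printoptions(precision=3,suppress=True)
print({k:np.round(v,3).tolist() for k,v in env.sense().items()})
for c in ['top','scene']:
    i=viewer.camera_info(c); print(c,i)
    p,d=save(c,c)
    np.savez(f'{c}.npz',p=p,d=d,c=cloud(c,d))
    for n in ['rail_mark','carriage_top','hinge_pin','nose','latch_knob','clamp','rack','tray','badge_a','badge_stack','pin_jar','spare_die','mug','driver','press']:
        print(c,n,[(np.round(r['at'],3).tolist(),round(r['score'],2)) for r in tip_of(c,n)[:3]])
a=cv2.imread('pics/top.png');b=cv2.imread('pics/scene.png');
E
```

```text
pics
{'t': 0.0, 'joint_positions': [1.303, 0.468, -0.012, 1.604, 0.006, 1.071, -0.056], 'joint_velocities': [0.001, -0.001, 0.001, 0.001, -0.001, 0.002, -0.001], 'tau': [0.0, -52.058, -0.012, -24.375, -0.057, 0.017, 0.0], 'ee_pos': [0.145, -0.633, 0.174], 'tcp_rot': [[-0.975, -0.001, 0.223], [-0.223, 0.002, -0.975], [0.0, -1.0, -0.002]], 'wrist_force': [0.12, 0.442, -0.014], 'moment': [0.062, -0.042, -0.02], 'gripper_width': 0.092}
top {'intrinsics': array([[462.126,   0.   , 285.132],
       [  0.   , 462.126, 203.768],
       [  0.   ,   0.   ,   1.   ]]), 'eye': array([0.369, 0.028, 1.346]), 'rotation': array([[-0.02 ,  0.991, -0.132],
       [-1.   , -0.019,  0.008],
       [ 0.005,  0.132,  0.991]])}
top rail_mark [([0.639, -0.066, 0.057], 0.71)]
top carriage_top [([0.639, 0.053, 0.089], 0.74), ([0.777, 0.064, 0.117], 0.53)]
top hinge_pin [([0.776, 0.065, 0.115], 0.89)]
top nose [([0.636, -0.324, 0.001], 0.66), ([0.527, 0.055, 0.118], 0.64)]
top latch_knob [([0.525, 0.125, 0.15], 0.49)]
top clamp [([0.503, 0.321, 0.08], 0.73), ([0.602, 0.279, 0.039], 0.64)]
top rack [([0.505, 0.
[... 954 characters left out ...]
ge_top [([0.631, 0.055, 0.086], 0.97)]
scene hinge_pin [([0.775, 0.065, 0.117], 0.85)]
scene nose [([0.526, 0.056, 0.117], 0.77), ([0.498, -0.308, 0.002], 0.21)]
scene latch_knob [([0.523, 0.116, 0.143], 0.73)]
scene clamp [([0.501, 0.32, 0.083], 0.74), ([0.605, 0.282, 0.037], 0.66)]
scene rack [([0.507, 0.331, 0.001], 0.82)]
scene tray [([0.499, -0.306, 0.002], 0.88)]
scene badge_a []
scene badge_stack [([0.638, -0.321, 0.003], 0.81), ([0.703, 0.418, -0.001], 0.54)]
scene pin_jar []
scene spare_die [([0.387, -0.461, 0.002], 0.76)]
scene mug [([0.302, 0.493, 0.001], 0.81)]
scene driver [([0.337, 0.237, -0.001], 0.76)]
scene press [([0.524, 0.052, -0.0], 0.76), ([0.387, -0.463, 0.003], 0.75)]
```

View pics/top.png

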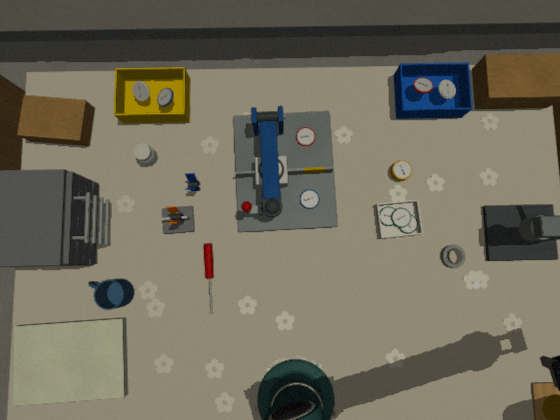

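View pics/scene.png

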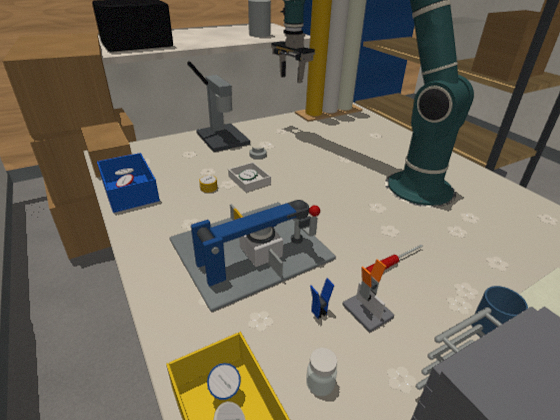

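```bash
python3 - <<'E'
import numpy as np,cv2
np.set_printoptions(precision=4,suppress=True)
for n in ['top','scene']:
    z=np.load(n+'.npz');p,c,d=z['p'],z['c'],z['d'];h=cv2.cvtColor(p,cv2.COLOR_RGB2HSV)
    H,S,V=[h[...,k].astype(int) for k in range(3)]
    X,Y,Z=c[...,0],c[...,1],c[...,2]
    def st(name,m):
        m=m&(d>0); q=c[m]
        if len(q)<5: print(n,name,len(q));return
        e,v=np.linalg.eigh(np.cov(q[:,:2].T)); print(n,name,len(q),'med',np.median(q,0),'lo',np.percentile(q,3,0),'hi',np.percentile(q,97,0),'axis',np.degrees(np.arctan2(v[1,1],v[0,1])))
    st('orange',(H>4)&(H<20)&(S>150)&(V>100)&(abs(X-.5)<.08)&(abs(Y-.32)<.08)&(Z>.03))
    st('rack fin',(abs(X-.5)<.08)&(abs(Y-.33)<.08)&(Z>.052)&(Z<.066)&(S<80))
    st('rail',(abs(X-.64)<.04)&(Y<0)&(Y>-.14)&(Z>.052)&(Z<.066))
    st('yellow',(H>20)&(H<35)&(S>120)&(abs(X-.64)<.04)&(abs(Y+.07)<.08)&(Z>.03))
    st('knob',((H<5)|(H>174))&(S>140)&(abs(X-.525)<.05)&(abs(Y-.12)<.05)&(Z>.1))
    st('arm',(H>95)&(H<130)&(S>100)&(abs(X-.65)<.13)&(abs(Y-.06)<.04)&(Z>.12))
    st('plate edge',(abs(X-.64)<.25)&(abs(Y-0.0)<.25)&(Z>.007)&(Z<.018))
E
```

```text
top orange 32 med [0.522  0.3223 0.1313] lo [0.4853 0.3102 0.1251] hi [0.5299 0.3313 0.1363] axis -179.89507223997785
top rack fin 50 med [0.5063 0.3317 0.06  ] lo [0.5014 0.2948 0.0528] hi [0.5172 0.3637 0.0641] axis 93.55672776549224
top rail 117 med [ 0.6397 -0.0602  0.0602] lo [ 0.636  -0.1174  0.0535] hi [ 0.6437 -0.0047  0.065 ] axis 91.80584339134539
top yellow 92 med [ 0.6383 -0.0685  0.0591] lo [ 0.6361 -0.0954  0.0309] hi [ 0.6437 -0.0382  0.0649] axis 92.11240728524093
top knob 75 med [0.5223 0.1199 0.1604] lo [0.5114 0.1098 0.1522] hi [0.5334 0.1308 0.167 ] axis -166.26303726812975
top arm 1376 med [0.6591 0.0585 0.1307] lo [0.5524 0.0307 0.1259] hi [0.7658 0.083  0.1402] axis -178.6377711213404
top plate edge 7828 med [ 0.6288 -0.011   0.0127] lo [ 0.4776 -0.1234  0.0078] hi [0.8114 0.1576 0.0173] axis 178.7088503529399
scene orange 311 med [0.4954 0.3233 0.1149] lo [0.4873 0.3098 0.0939] hi [0.5304 0.3353 0.1326] axis -173.2939658709961
scene rack fin 176 med [0.5088 0.3339 0.0594] lo [0.4972 0.2963 0.0525] hi [0.5214 0.3678 0.0641] axis 99.50859207798966
scene rail 62 med [ 0.6432 -0.0813  0.061 ] lo [ 0.6379 -0.1177  0.0535] hi [ 0.6453 -0.0495  0.0636] axis 91.96260921650992
scene yellow 56 med [ 0.6434 -0.0763  0.06  ] lo [ 0.6379 -0.0935  0.0368] hi [ 0.6455 -0.052   0.0637] axis 93.75851314760696
scene knob 91 med [0.5291 0.1282 0.1583] lo [0.5157 0.1176 0.1496] hi [0.5371 0.1353 0.1653] axis 152.0561526610993
scene arm 1326 med [0.6707 0.0659 0.1308] lo [0.5564 0.0335 0.1218] hi [0.7682 0.0859 0.1403] axis 179.47604077893246
scene plate edge 5541 med [0.6905 0.1009 0.013 ] lo [ 0.4867 -0.1168  0.0097] hi [0.8181 0.1651 0.0155] axis 174.61518692173985
```

Top view: the orange clamp is on its rack at pixel (178,216), with the blue look-alike at (193,184). The yellow rail stretch is at (314,170), the knob at (246,207) and the nose at (271,207). The scene view agrees. Press yaw is about 2° and the clamp is near (0.507, 0.322). Next I'll check IK and move above the clamp for a close look.

```bash
cat >> h.py <<'E'
def down(yaw,sgn=1,tilt=0.):
    z=sgn*np.array([np.cos(yaw),np.sin(yaw),0]);y=np.array([0,0,-1.]);R=np.stack([np.cross(y,z),y,z],1)
    # tilt>0: turn about press +y (nose-up sense)
    ax=np.array([-np.sin(yaw),np.cos(yaw),0])
    return cv2.Rodrigues(ax*tilt)[0]@R
def feats(cam,p,c,d):
    h=cv2.cvtColor(p,cv2.COLOR_RGB2HSV);H,S,V=[h[...,k].astype(int) for k in range(3)]
    return H,S,V,c[...,0],c[...,1],c[...,2],d>0
E
python3 - <<'E'
from h import *
np.set_printoptions(precision=3,suppress=True)
for s in (1,-1):
    print(s,solver.inverse_kinematics([.507,.322,.25],down(.06,s)),solver.inverse_kinematics([.64,-.067,.1],down(.04,s)),
      [solver.inverse_kinematics([.525,.12,.15],down(.04,s,t)) is not None for t in (-.2,0,.2,.4)],
      [solver.inverse_kinematics([.57,.135,.25],down(.04,s,t)) is not None for t in (-.2,0,.2,.4)])
q=np.array(env.sense()['joint_positions']);s=env.sense()
env.movel([.145,-.634,.33],rate=.3)
print(env.sense()['t'])
c=[(np.abs(j-q).max(),sg) for sg in (1,-1) if (j:=solver.inverse_kinematics([.507,.322,.28],down(.06,sg))) is not None]
print(c);sg=min(c)[1]
env.reach([.507,.322,.28],down(.06,sg))
print(sg,env.sense()['t'],env.sense()['joint_positions'])
p,d=save('wrist','w1');np.savez('w1.npz',p=p,d=d,c=cloud('wrist',d))
E
```

```text
1 [ 0.117  0.541 -1.053  1.596  0.484  1.29  -0.951] [ 0.533  0.651 -0.691  1.647  0.472  1.017 -0.27 ] [True, True, True, True] [True, True, True, True]
-1 [ 0.226  0.696 -1.318  1.591  0.682  1.394  2.04 ] [-0.746  0.974  1.338  1.734 -0.994  1.287 -2.269] [True, True, True, True] [True, True, True, True]
2.2667
[(np.float64(1.1563201138892776), 1), (np.float64(2.1276124839102226), -1)]
1 5.825 [ 0.147  0.54  -1.111  1.554  0.491  1.356 -0.955]
```

View pics/w1.png

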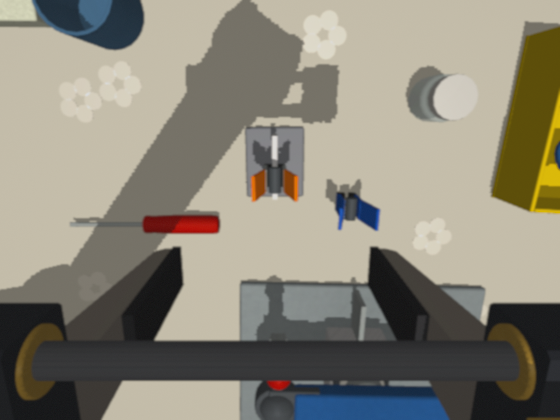

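The wrist view shows the clamp at (275,182) astride the fin, almost aligned with the tool axes. The blue look-alike is at (357,210), far enough aside.

```bash
python3 - <<'E'
from h import *
np.set_printoptions(precision=4,suppress=True)
z=np.load('w1.npz');p,c,d=z['p'],z['c'],z['d'];H,S,V,X,Y,Z,ok=feats('wrist',p,c,d)
o=ok&(H>4)&(H<20)&(S>150)&(Z>.06)&(abs(X-.507)<.05)
U=np.mgrid[:420,:560][1]
for n,m in (('L',o&(U<275)),('R',o&(U>=275))):
    q=c[m]; print(n,len(q),np.percentile(q,3,0),np.percentile(q,97,0)); t=q[q[:,2]>.12];print('top',len(t),t.mean(0),np.ptp(t,0))
f=ok&(Z>.052)&(Z<.066)&(S<80)&(abs(X-.507)<.012)&(abs(Y-.33)<.05)
q=c[f];k=np.polyfit(q[:,1],q[:,0],1);print('fin',len(q),q.mean(0),q.min(0),q.max(0),'yaw',-k[0],'x at .322',np.polyval(k,.322))
dk=ok&(V<70)&(abs(X-.507)<.015)&(abs(Y-.32)<.02)&(Z>.07);print('pivot',c[dk].mean(0),np.ptp(c[dk],0))
ft=ok&(Z>.006)&(Z<.018)&(abs(X-.507)<.06)&(abs(Y-.33)<.07)&(S<60);u=np.argwhere(ft)
print('foot',np.percentile(c[ft],[2,98],axis=0), cv2.minAreaRect((c[ft][:,:2]*1000).astype(np.float32)))
print(tip_of('wrist','clamp')[:2])
E
```

```text
L 315 [0.4843 0.3099 0.0977] [0.4953 0.333  0.1324]
top 170 [0.487  0.3212 0.1305] [0.0327 0.0276 0.3051]
R 336 [0.5168 0.3119 0.092 ] [0.5293 0.3356 0.1328]
top 158 [0.5278 0.3252 0.1456] [0.0332 0.0441 0.3099]
fin 271 [0.5058 0.3384 0.0597] [0.4959 0.2942 0.0522] [0.5178 0.3682 0.0657] yaw 0.0574658031393229 x at .322 0.5067498248216527
pivot [0.5073 0.3264 0.086 ] [0.0191 0.0249 0.0164]
foot [[0.4693 0.2892 0.0103]
 [0.5428 0.375  0.0144]] ((506.3208923339844, 330.7594299316406), (74.96218872070312, 89.78963470458984), 3.727219343185425)
[{'at': [0.6033, 0.2796, 0.0395], 'score': 0.72}, {'at': [0.5065, 0.3188, 0.0834], 'score': 0.58}]
```

```bash
python3 - <<'E'
from h import *
np.set_printoptions(precision=4,suppress=True)
R=down(.06)
env.movel([.5068,.3225,.15],R,rate=.2); env.movel([.5068,.3225,.097],rate=.08)
s=env.sense();print(s['t'],s['ee_pos'],s['wrist_force'],s['gripper_width'])
effector.grasp(25);env.pause(.2)
s=env.sense();print(s['t'],s['ee_pos'],s['wrist_force'],s['gripper_width'])
env.movel([.5068,.3225,.16],rate=.08)
s=env.sense();print(s['t'],s['ee_pos'],s['wrist_force'],s['gripper_width'])
save('wrist','w2',)
E
```

```text
7.5333 [0.5068 0.3229 0.0972] [-0.0666 -0.4882  0.2405] 0.09197395919514731
9.0833 [0.5068 0.3225 0.097 ] [ 0.6908 -0.5179  0.2735] 0.0005513755085077622
10.025 [0.5066 0.3221 0.1595] [ 0.3455 -0.056  -0.5812] 0.000524896859360828
```

View pics/w2.png

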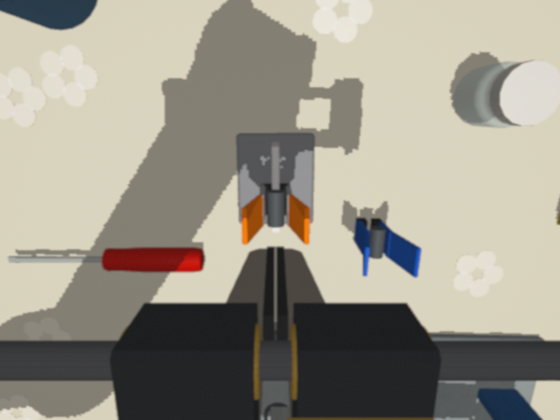

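The grasp missed: the fingers closed empty and the clamp is still on the rack at (275,205). I'll measure why.

```bash
python3 - <<'E'
from h import *
np.set_printoptions(precision=4,suppress=True)
effector.release()
i=viewer.camera_info('wrist');T=np.array(i['T_tool_cam']);K=np.array(i['intrinsics']);print(T)
for t in ([0,0,0],[0,-.019,0],[0,-.019,.046]):
    q=np.linalg.inv(T)@np.r_[t,1]; print(t,K[0,2]+K[0,0]*q[0]/-q[2],K[1,2]-K[1,1]*q[1]/-q[2])
print(env.sense()['t'])
for cam in ['wrist','top','scene']:
    p,d=viewer.read_camera(cam);c=cloud(cam,d);H,S,V,X,Y,Z,ok=feats(cam,p,c,d)
    o=ok&(H>4)&(H<20)&(S>150)&(Z>.06)&(Z<.15)&(abs(X-.507)<.05)&(abs(Y-.32)<.08)
    q=c[o];print(cam,len(q),np.percentile(q,[3,97],axis=0).round(4).tolist()) if len(q) else 0
    if cam=='scene': cv2.imwrite('pics/s2.png',cv2.resize(p[150:350,250:480,::-1],None,fx=3,fy=3,interpolation=cv2.INTER_CUBIC))
E
```

```text
[[-0.0007 -0.9646 -0.2637 -0.0749]
 [ 0.0002  0.2637 -0.9646 -0.2106]
 [ 1.     -0.0007  0.     -0.0003]
 [ 0.      0.      0.      1.    ]]
[0, 0, 0] 275.54006087828134 239.4047634073129
[0, -0.019, 0] 275.57799991150245 251.0044636572394
[0, -0.019, 0.046] 359.19392930517733 251.06700611011274
11.45
wrist 1385 [[0.4847, 0.3109, 0.0953], [0.5281, 0.3349, 0.1323]]
scene 320 [[0.4868, 0.3095, 0.0939], [0.5305, 0.3349, 0.1326]]
```

View pics/s2.png

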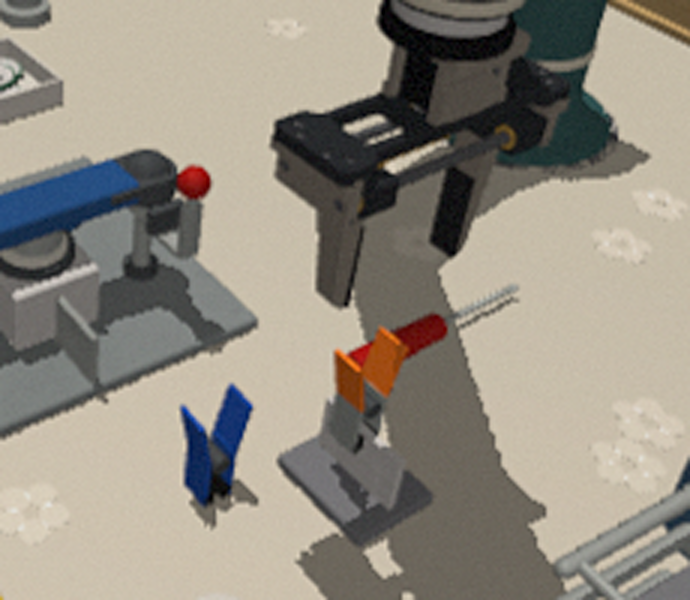

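```bash
python3 - <<'E'
from h import *
np.set_printoptions(precision=4,suppress=True)
s=env.sense();P=np.array(s['ee_pos']);R=np.array(s['tcp_rot']);print(P,R.tolist(),s['gripper_width'])
for cam in ['wrist','scene']:
    p,d=viewer.read_camera(cam);c=cloud(cam,d)
    l=(c-P)@R  # tool coords
    m=(d>0)&(abs(l[...,0])<.05)&(l[...,1]>-.06)&(l[...,1]<.03)&(abs(l[...,2])>.03)&(abs(l[...,2])<.08)
    for sg in (-1,1):
        q=l[m&(l[...,2]*sg>0)]
        if len(q)<5: print(cam,sg,len(q));continue
        print(cam,sg,len(q),'lo',np.percentile(q,[1,50,99],axis=0).tolist())
        for a in np.arange(-.06,.02,.01):
            t=q[(q[:,1]>a)&(q[:,1]<a+.01)]
            if len(t)>3: print('   y %.2f n%d x %.4f..%.4f z %.4f..%.4f'%(a,len(t),t[:,0].min(),t[:,0].max(),t[:,2].min(),t[:,2].max()))
E
```

```text
[0.5068 0.3225 0.16  ] [[0.05996652664445995, 1.3226419050941452e-05, 0.99820038845277], [-0.9982003884178584, 1.6463605905157324e-05, 0.05996652642421547], [-1.5640835402328778e-05, -0.9999999997770059, 1.4189881896208611e-05]] 0.09222930560014089
wrist -1 861 lo [[-0.011250153591929386, -0.05980679064490818, -0.05830491951593159], [-0.009005103684491138, -0.05137679118793732, -0.04624491778146496], [0.008835127783659141, -0.04011730962111837, -0.045698748927677404]]
   y -0.06 n481 x -0.0115..0.0090 z -0.0598..-0.0455
   y -0.05 n375 x -0.0114..0.0097 z -0.0582..-0.0457
   y -0.04 n5 x -0.0107..-0.0031 z -0.0516..-0.0464
wrist 1 861 lo [[-0.011258111434998528, -0.05978145570548042, 0.04552863204900899], [-0.00923406048445953, -0.051189616351164285, 0.04611435720344775], [0.008836843767244737, -0.04028361152321713, 0.058262447056249056]]
   y -0.06 n483 x -0.0114..0.0092 z 0.0454..0.0591
   y -0.05 n377 x -0.0115..0.0096 z 0.0455..0.0584
scene -1 88 lo [[-0.011071987254455065, -0.05919297309316243, -0.05596273822808249], [-0.0038548451466998562, -0.05097687464812986, -0.04548134590643058], [0.009261285736163711, -0.04107442732544247, -0.04304607667612839]]
   y -0.06 n48 x -0.0109..0.0087 z -0.0563..-0.0429
   y -0.05 n40 x -0.0113..0.0098 z -0.0555..-0.0431
scene 1 73 lo [[-0.01115519070645767, -0.05971098939236139, 0.04720063378843793], [-0.008987218955643396, -0.05260613680464276, 0.05961060543109576], [0.007443898471565949, -0.04293288913913947, 0.061599450740500605]]
   y -0.06 n48 x -0.0109..0.0091 z 0.0470..0.0618
   y -0.05 n25 x -0.0117..0.0067 z 0.0475..0.0606
```

Both cameras put the open fingertips 40 mm behind the reported TCP, so the fingers closed above the handles. I'll check whether that offset depends on how far they're open.

```bash
python3 - <<'E'
from h import *
s=env.sense();P=np.array(s['ee_pos']);R=np.array(s['tcp_rot'])
effector.grasp(5)
s=env.sense();P=np.array(s['ee_pos']);R=np.array(s['tcp_rot']);print(s['t'],s['gripper_width'])
for cam in ['wrist','scene']:
    p,d=viewer.read_camera(cam);c=cloud(cam,d);l=(c-P)@R
    m=(d>0)&(abs(l[...,0])<.05)&(l[...,1]>-.1)&(l[...,1]<.01)&(abs(l[...,2])<.03)
    q=l[m];print(cam,len(q),np.percentile(q,[1,50,99],axis=0).round(4).tolist())
    print(np.histogram(q[:,1],bins=np.arange(-.1,.011,.01)))
effector.release();print(env.sense()['t'])
E
```

```text
13.0417 0.00048380705350107943
wrist 4270 [[-0.012, -0.0992, -0.0158], [-0.011, -0.0784, 0.0002], [-0.0013, -0.041, 0.0155]]
(array([ 990, 1018,  770,  601,  459,  419,   13,    0,    0,    0,    0]), array([-1.00000000e-01, -9.00000000e-02, -8.00000000e-02, -7.00000000e-02,
       -6.00000000e-02, -5.00000000e-02, -4.00000000e-02, -3.00000000e-02,
       -2.00000000e-02, -1.00000000e-02, -5.55111512e-17,  1.00000000e-02]))
scene 406 [[-0.0119, -0.0994, -0.0137], [-0.0097, -0.0747, 0.0125], [0.0091, -0.0431, 0.019]]
(array([89, 78, 74, 65, 64, 36,  0,  0,  0,  0,  0]), array([-1.00000000e-01, -9.00000000e-02, -8.00000000e-02, -7.00000000e-02,
       -6.00000000e-02, -5.00000000e-02, -4.00000000e-02, -3.00000000e-02,
       -2.00000000e-02, -1.00000000e-02, -5.55111512e-17,  1.00000000e-02]))
14.5167
```

Same result shut: the real fingertips are 40 mm behind the stated TCP, and both cameras agree. That explains the miss, since the tips were at z = 0.137, above the 0.131 handles. I'll use an effective grasp point 59 mm behind the reported TCP and retry.

```bash
cat >> h.py <<'E'
GP=.059  # real grasp point behind reported TCP
def tcp(g,R): return np.asarray(g)-GP*np.asarray(R)[:,1]*-1
def st():
    s=env.sense();print('t %.2f'%s['t'],'g',(np.array(s['ee_pos'])-GP*np.array(s['tcp_rot'])[:,1]).round(4),'F',np.round(s['wrist_force'],2),'w',round(s['gripper_width'],4));return s
E
python3 - <<'E'
from h import *
R=down(.06)
env.movel(tcp([.5068,.3225,.116],R),R,rate=.15);st()
effector.grasp(25);env.pause(.1);st()
env.movel(tcp([.5068,.3225,.175],R),rate=.08);st()
p,d=save('wrist','w3')
c=cloud('wrist',d);np.savez('w3.npz',p=p,d=d,c=c)
E
```

```text
t 15.35 g [0.5071 0.3232 0.1168] F [-0.03  0.16  0.04] w 0.0917
t 16.49 g [0.5068 0.3225 0.1159] F [-0.45  0.71 -0.14] w 0.0231
t 17.38 g [0.5067 0.3221 0.1746] F [ 0.16 -0.04 -1.59] w 0.023
```

View pics/w3.png

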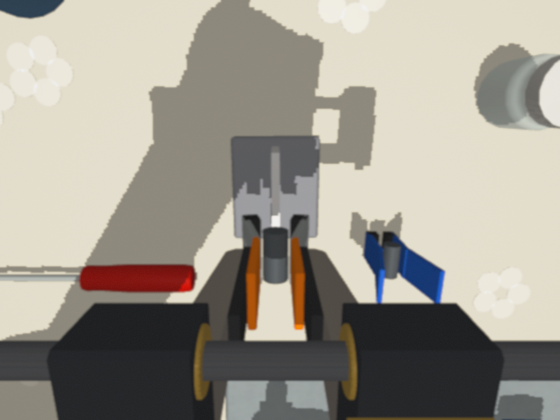

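Clamp held upright with the handles parallel at (275,285). Next, carry it over the rail and measure the yellow stretch from near.

```bash
python3 - <<'E'
from h import *
np.set_printoptions(precision=4,suppress=True)
R=down(.06);R2=down(.04)
env.movel(tcp([.5068,.3225,.27],R),rate=.2)
env.reach(tcp([.64,-.068,.25],R2),R2);st()
p,d=save('wrist','w4');c=cloud('wrist',d);np.savez('w4.npz',p=p,d=d,c=c)
H,S,V,X,Y,Z,ok=feats('wrist',p,c,d)
y=ok&(H>18)&(H<36)&(S>110)&(abs(X-.64)<.03)&(abs(Y+.067)<.08)&(Z>.052)&(Z<.068)
q=c[y];print('yellow',len(q),np.percentile(q,[2,50,98],axis=0))
if len(q)>10:
    k=np.polyfit(q[:,1],q[:,0],1);print('yaw',-k[0],'x at -.067',np.polyval(k,-.067))
r=ok&(abs(X-.64)<.015)&(Y<0.0)&(Y>-.14)&(Z>.056)&(Z<.066);q=c[r];k=np.polyfit(q[:,1],q[:,0],1);print('rail',len(q),q.mean(0),-k[0],np.polyval(k,-.067))
print(tip_of('wrist','rail_mark'),tip_of('wrist','carriage_top'))
l=(c-np.array(env.sense()['ee_pos']))@np.array(env.sense()['tcp_rot'])
m=ok&(abs(l[...,2])<.04)&(l[...,1]>-.07)&(l[...,1]<.05)&(abs(l[...,0])<.04)
dk=m&(V<80)&(abs(l[...,2])<.012);print('pivot/tool',l[dk].mean(0));o=m&(H>4)&(H<20)&(S>150);print('orange tool',np.percentile(l[o],[2,98],axis=0))
E
```

```text
t 19.58 g [ 0.6399 -0.0658  0.2503] F [ 0.3   0.39 -1.35] w 0.0232
yellow 417 [[ 0.6359 -0.0942  0.0597]
 [ 0.6395 -0.0647  0.0612]
 [ 0.6429 -0.0369  0.0627]]
yaw 0.04341201878192665 x at -.067 0.6395528361876933
rail 716 [ 0.6389 -0.0486  0.0611] 0.039369440386927725 0.6396640943308044
[{'at': [0.6428, -0.0644, 0.0586], 'score': 0.87}] []
pivot/tool [-0.0075 -0.0227 -0.    ]
orange tool [[-0.0129 -0.0695 -0.0123]
 [ 0.0044 -0.0327  0.0114]]
```

View pics/w4.png

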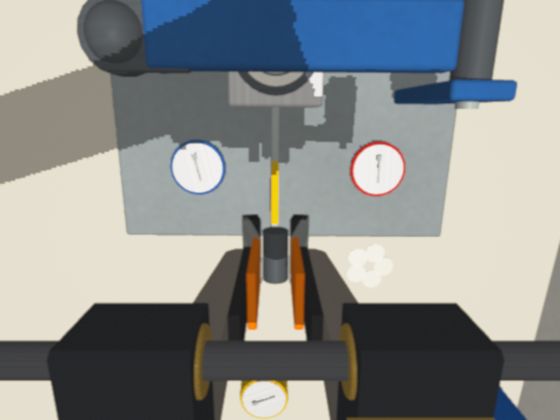

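The yellow stretch runs at pixel (275,165–225), giving a centre of (0.6396, −0.0655) and yaw 0.042, centred under the clamp. Placing it now.

```bash
python3 - <<'E'
from h import *
np.set_printoptions(precision=4,suppress=True)
R=down(.042)
env.movel(tcp([.6396,-.066,.145],R),R,rate=.15)
env.movel(tcp([.6396,-.066,.111],R),R,rate=.06);st()
effector.release();env.pause(.25);st()
env.movel(tcp([.6396,-.066,.25],R),R,rate=.2);st()
p,d=save('wrist','w5');c=cloud('wrist',d)
H,S,V,X,Y,Z,ok=feats('wrist',p,c,d)
o=ok&(H>4)&(H<18)&(S>150)&(abs(X-.64)<.05)&(abs(Y+.066)<.05)&(Z>.06);q=c[o]
print('orange',np.percentile(q,[2,98],axis=0))
t=q[q[:,2]>np.percentile(q[:,2],97)-.006];
for m in (t[:,0]<.64,t[:,0]>.64): print('handle top',t[m].mean(0),len(t[m]))
print([ (r['at'],r['score']) for r in tip_of('wrist','clamp')[:2]])
p,d=viewer.read_camera('scene');print([ (r['at'],r['score']) for r in tip_of('scene','clamp')[:3]],tip_of('scene','carriage_top')[:1],tip_of('scene','latch_knob')[:1])
a=p[150:310,150:350];cv2.imwrite('pics/s5.png',cv2.resize(a[:,:,::-1],None,fx=3,fy=3,interpolation=cv2.INTER_CUBIC))
E
```

```text
t 21.30 g [ 0.6397 -0.0658  0.111 ] F [ 0.77 -0.36 -0.62] w 0.0231
t 22.64 g [ 0.6396 -0.066   0.111 ] F [-0.51 -0.3  -0.77] w 0.0921
t 23.48 g [ 0.6389 -0.0663  0.2488] F [-0.83 -0.16 -0.76] w 0.0919
orange [[ 0.6168 -0.0781  0.0891]
 [ 0.6609 -0.0538  0.1271]]
handle top [ 0.6189 -0.0667  0.1253] 219
handle top [ 0.6592 -0.0655  0.1251] 192
[([0.6369, -0.0692, 0.0752], 0.82)]
[([0.6056, 0.2822, 0.0375], 0.76), ([0.634, -0.0688, 0.077], 0.7), ([0.6404, -0.0673, 0.0589], 0.64)] [{'at': [0.6343, 0.0554, 0.0871], 'score': 0.64}] [{'at': [0.5238, 0.1171, 0.1491], 'score': 0.87}]
```

View pics/s5.png

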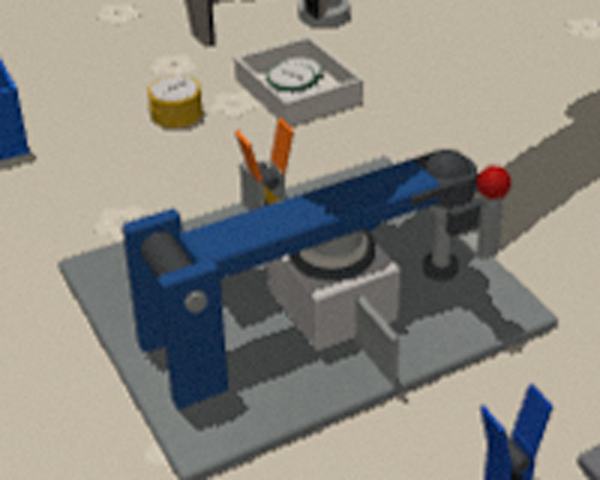

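Scene crop: the clamp stands upright astride the yellow stretch at (268,160), clear of the arm, with the carriage in place. The handle tops are level at 0.125 and their midpoint is x = 0.639. Next the knob, at (493,182).

```bash
python3 - <<'E'
from h import *
np.set_printoptions(precision=4,suppress=True)
yaw=.042;R=down(yaw)
env.movel(tcp([.523,.1205,.25],R),R,rate=.2);st()
p,d=viewer.read_camera('wrist');c=cloud('wrist',d)
H,S,V,X,Y,Z,ok=feats('wrist',p,c,d)
m=ok&((H<6)|(H>173))&(S>130)&(abs(X-.523)<.03)&(abs(Y-.12)<.04)&(Z>.13)&(Z<.17);q=c[m]
from scipy.optimize import least_squares
r=least_squares(lambda x:np.linalg.norm(q-x,axis=1)-.014,[.523,.12,.15],loss='soft_l1',f_scale=.001);k=r.x
print('knob',len(q),q.min(0),q.max(0),k,np.abs(r.fun).mean())
print('net',[a['at'] for a in tip_of('wrist','latch_knob')[:1]])
h=np.array([.7755,.065]);ex=np.array([np.cos(yaw),np.sin(yaw)]);ey=np.array([-ex[1],ex[0]])
print('knob in hinge frame',(k[:2]-h)@ex,(k[:2]-h)@ey)
for th in np.arange(0,.43,.07):
    g=np.r_[k[:2]+ey*.013+ex*(-.25*np.cos(th)+.032*np.sin(th)+.25),.118+.25*np.sin(th)+.032*np.cos(th)];RR=down(yaw,1,th)
    j=solver.inverse_kinematics(tcp(g,RR),RR);print(round(th,2),None if j is None else np.array(j))
np.save('knob.npy',k)
E
```

```text
t 25.03 g [0.5237 0.1194 0.2498] F [-0.2  -0.92  0.12] w 0.0919
knob 1184 [0.5092 0.1083 0.1506] [0.5356 0.135  0.1664] [0.5227 0.1212 0.1505] 0.00038326784224117547
net [[0.5244, 0.1228, 0.1524]]
knob in hinge frame -0.2502252751825614 0.06675074689367126
0.0 [ 0.447   0.6291 -1.0071  1.8999  0.6433  0.9777 -0.815 ]
0.07 [ 0.449   0.6519 -1.0251  1.8305  0.5899  1.0872 -0.7663]
0.14 [ 0.441   0.6765 -1.0332  1.7578  0.5458  1.1953 -0.7283]
0.21 [ 0.4252  0.7032 -1.0338  1.6821  0.5086  1.3022 -0.6987]
0.28 [ 0.4033  0.7322 -1.0289  1.6033  0.4768  1.4078 -0.6755]
0.35 [ 0.3766  0.7632 -1.0197  1.5214  0.449   1.5124 -0.6573]
0.42 [ 0.3459  0.7963 -1.0069  1.4362  0.424   1.616  -0.6429]
```

```bash
python3 - <<'E'
from h import *
np.set_printoptions(precision=4,suppress=True)
yaw=.042;R=down(yaw);k=np.load('knob.npy');ey=np.array([-np.sin(yaw),np.cos(yaw),0])
env.movel(tcp(k,R),R,rate=.12);st()
effector.grasp(40);st()
env.movel(tcp(k+ey*.013,R),R,rate=.04);env.pause(.15);st()
p,d=save('wrist','w6')
p,d=viewer.read_camera('scene');c=cloud('scene',d);H,S,V,X,Y,Z,ok=feats('s',p,c,d)
m=ok&((H<6)|(H>173))&(S>130)&(abs(X-.523)<.03)&(abs(Y-.13)<.04)&(Z>.13)&(Z<.17);q=c[m];print(len(q),np.median(q,0) if len(q) else 0,[a['at'] for a in tip_of('scene','latch_knob')[:1]])
E
```

```text
t 26.12 g [0.5232 0.1215 0.1511] F [0.65 0.59 0.06] w 0.0918
t 27.13 g [0.5228 0.1212 0.1505] F [ 0.05 -0.53 -0.25] w 0.0261
t 27.76 g [0.5224 0.1316 0.1503] F [-1.07 -6.52  2.92] w 0.0258
74 [0.5245 0.1403 0.1576] [[0.5242, 0.1283, 0.1471]]
```

View pics/w6.png

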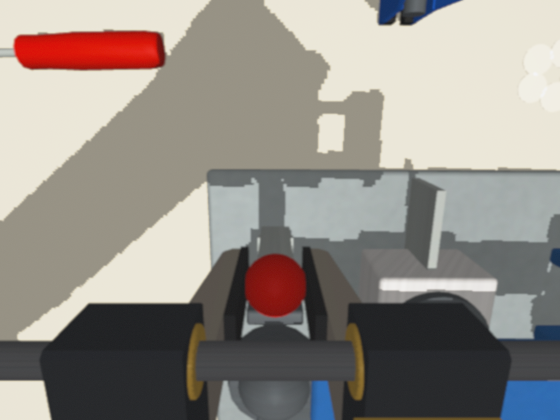

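The knob at (275,285) is between the pads. The spring force of 6.5 N implies about 9.5–10 mm of latch pull. I'll pull a little further for margin, then lift along the hinge arc.

```bash
python3 - <<'E'
from h import *
np.set_printoptions(precision=4,suppress=True)
yaw=.042;R=down(yaw);k=np.load('knob.npy');ey=np.array([-np.sin(yaw),np.cos(yaw),0]);ex=np.array([np.cos(yaw),np.sin(yaw),0])
env.movel(tcp(k+ey*.0155,R),R,rate=.04);env.pause(.15);st()
for th in (.03,.1,.18,.26,.34,.42):
    g=k+ey*.0155+ex*(-.25*np.cos(th)+.032*np.sin(th)+.25)+np.array([0,0,.25*np.sin(th)+.032*np.cos(th)-.032]);RR=down(yaw,1,th)
    env.movel(tcp(g,RR),RR,rate=.06); s=st()
    if np.linalg.norm(s['wrist_force'])>35: print('STOP',th);break
env.pause(.3);st()
p,d=viewer.read_camera('scene');print([(n,[np.round(a['at'],3).tolist() for a in tip_of('scene',n)[:2]]) for n in ('nose','latch_knob','clamp','carriage_top')])
cv2.imwrite('pics/s7.png',cv2.resize(p[110:310,150:400,::-1],None,fx=3,fy=3,interpolation=cv2.INTER_CUBIC))
E
```

```text
t 28.31 g [0.5223 0.1339 0.1503] F [ 1.59 -6.87  2.78] w 0.0262
t 28.58 g [0.5233 0.1335 0.1571] F [ 1.25 -6.71 -4.06] w 0.026
t 29.02 g [0.5266 0.1337 0.1742] F [ 0.36 -6.46 -2.86] w 0.0257
t 29.51 g [0.5318 0.1339 0.1936] F [-0.06 -6.88 -3.83] w 0.026
t 29.99 g [0.5386 0.1343 0.2125] F [-0.46 -7.38 -2.57] w 0.026
t 30.48 g [0.5469 0.1348 0.2308] F [-1.85 -7.7  -2.17] w 0.0257
t 30.96 g [0.5567 0.1353 0.2486] F [-1.96 -7.12 -1.96] w 0.0264
t 31.26 g [0.5566 0.1351 0.2485] F [-1.63 -6.59 -1.66] w 0.026
[('nose', [[0.542, 0.055, 0.219], [0.5, -0.306, 0.0]]), ('latch_knob', [[0.556, 0.131, 0.247], [0.635, -0.068, 0.076]]), ('clamp', [[0.603, 0.284, 0.04], [0.299, 0.496, 0.003]]), ('carriage_top', [[0.633, 0.055, 0.083], [0.635, -0.069, 0.078]])]
```

View pics/s7.png

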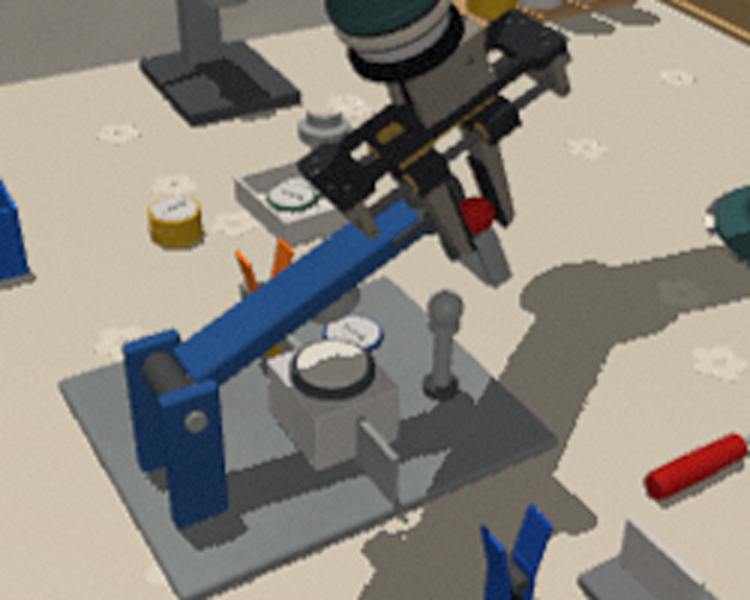

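The arm is up off the bare ball with the fingers holding the knob. The clamp still stands on the rail, the carriage and badges are in place, and the readings are steady. Handing in.

```bash
python3 - <<'E'
from h import *
env.pause(.3);st();print(workorder.finish_job())
E
```

```text
t 31.81 g [0.5566 0.1351 0.2485] F [-2.39 -6.59 -2.03] w 0.0261
the job is handed in; nothing more can be done
None
```

The press is open and the job is handed in at 31.8 s of the 58 s allowed. The gripper is still holding the press arm up by the latch knob. No verdict was reported.

**What I did:**
- Moved the orange clamp from its rack to the middle of the yellow stretch of the rail and let go.
- Pulled the latch knob sideways by about 12 mm against its spring.
- Lifted the press arm along its hinge arc to 0.42 rad.

**Last checks:**
- **Nose:** about 0.219 m up, roughly 10 cm higher than before.
- **Grip:** steady on the knob, with the fingers 26 mm apart and about 7 N of spring and weight on the wrist.
- **Clamp:** after release its handle tops were level and midway over the rail. The network placed its pivot about 15–17 mm above the rail. After the lift the picture still shows it upright and clear of the arm.
- **Carriage:** 0 to 3 mm from its first reading, which is within the network's error. I saw no bystander moved.

**What failed or disagreed:**
- **First grasp missed:** the first try at the clamp closed on nothing. Both cameras showed the real fingertips 40 mm behind the stated tool point. I corrected for that offset, and every grasp after that worked.
- **Clamp position along the jaws:** the network put the clamp 3 to 6 mm off the rail line across the jaws, while direct measurement put it within about 1 mm. I went with the measurement.
- **Clamp after the lift:** the network did not report the clamp correctly after the lift; its best hit was the blue look-alike. That final check rests on the picture.

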